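Back off both caps of a gas manifold, one of them left-hand

TASK

On the small gas manifold, back off both brass T-bar caps by at least a quarter turn each so that they can be spun off later. One outlet is for fuel gas, so its cap has a left-hand thread, the other has an ordinary right-hand thread, and nothing shows which is which: both are only run down near their seats, so try gently each way, feel which way comes up firm, and never force a cap on: the stems sit in soft rubber bushes that tear. Leave the things standing around alone.

Things in the scene. Friction and masses are not known exactly. Their poses are not given: they have to be found in the camera images.
- port_1 (a point): on port 1's upright axis, at mid-height of its cap's T-bar, 111 mm above the bench; axes as the manifold's. Cap: brass, knurled hub 38 mm across, 22 mm high, its top 17 mm below this point; across it a flat upright bar 80 mm long, 10 mm thick, from 17 mm below to 17 mm above this point, at the start along this point's x axis within 0.15 rad
- port_2 (a point): the same point of port 2, whose cap looks the same as port 1's. Tightened, either cap comes up firm on its stem's hard seat 0.2 to 0.5 rad after its start angle (0.35 rad from square). The stem is held in a rubber bush and from there turns along with the cap, the torque rising by about 6 N m per rad; beyond 0.15 rad (0.9 N m, 22 N at the bar's end) the bush tears
- manifold: fixed two-outlet gas manifold: an aluminium block 60 by 240 mm, 50 mm high, on a 90 by 300 by 12 mm steel base plate; origin under its centre, x across it, y along it, z up. port_1 lies 80 mm towards its +y, port_2 80 mm towards its -y. On its +x side, between the ports, a small gauge, 75 mm high
- cap_a (a joint): angle of one of the two caps on its stem, rad, counter-clockwise from above positive, 0 when its bar is square to the manifold (along its x). Which port it sits on and its thread hand are not told. Starts within -0.15 to 0.15. In the loosening direction it turns freely for 2.8 rad or more and stays where it is left; rubbing torque about 0.12 N m either way
- cap_b (a joint): angle of one of the two caps on its stem, rad, counter-clockwise from above positive, 0 when its bar is square to the manifold (along its x). Which port it sits on and its thread hand are not told. Starts within -0.15 to 0.15. In the loosening direction it turns freely for 2.8 rad or more and stays where it is left; rubbing torque about 0.12 N m either way
- stem_a (a joint): twist, in rad, of the stem under cap_a in its rubber bush, counter-clockwise from above positive, 0 unloaded; springs back at 6 N m per rad. The bar's angle to the manifold is this plus the cap's angle. Must stay below 0.15 either way
- stem_b (a joint): twist, in rad, of the stem under cap_b in its rubber bush, counter-clockwise from above positive, 0 unloaded; springs back at 6 N m per rad. The bar's angle to the manifold is this plus the cap's angle. Must stay below 0.15 either way
- spanner: steel open-end spanner, 180 mm long, lying on the bench in front of the manifold; a bystander, to be left alone (origin at its underside)
- screwdriver: screwdriver with a black handle, 200 mm long, lying on the bench; a bystander, to be left alone (origin at its underside)
- union_nut: loose brass ring nut, 36 mm across, 18 mm high, in front of the manifold; a bystander, to be left alone (origin at its underside)
- hose_tail: small brass hose tail standing upright behind the manifold, 28 mm across, 45 mm high; a bystander, to be left alone (origin at its underside)
- spray_can: aluminium can with a grey label, 60 mm across, 160 mm high, standing beyond the manifold's end on its port_1 side; a bystander, to be left alone (origin at its underside)
- mug: white mug, 76 mm across, 85 mm high, standing beyond the manifold's end on its port_2 side; a bystander, to be left alone (origin at its underside)
- tape_roll: roll of grey tape lying flat behind the manifold, 80 mm across, 20 mm high; a bystander, to be left alone (origin at its underside)

How it is judged (in metres and radians):
At the end, for the whole second after the job is handed in: both caps stand at rest, each turned at least 1.4 rad in its own loosening direction from square to the manifold (a quarter turn from any start is enough): the left-hand one clockwise seen from above, the right-hand one counter-clockwise (value of joint cap_a below -1.4 rad and value of joint cap_b above 1.4 rad and velocity of joint cap_a between -0.05 and 0.05 rad/s and velocity of joint cap_b between -0.05 and 0.05 rad/s); the robot touches nothing.
It fails at once if a cap is forced so that its stem twists more than 0.15 rad (about 0.9 N m) (value of joint any of stem_a, stem_b above 0.15 rad or value of joint any of stem_a, stem_b below -0.15 rad).
It fails at once if a bystander is moved by more than 30 mm (distance of any of spanner, screwdriver, union_nut, hose_tail, spray_can, mug, tape_roll from where it was at the start of the episode above 0.03 m).
It also fails if it takes over 61 s, if anything falls off the work surface, if the arm or the gripper's body presses on something with over 40 N, if the wrist force passes 120 N, or if a joint passes its speed limit or range.

ROBOT

A 7-joint arm with a two-finger parallel gripper is mounted at the origin on the work surface. World frame = base frame: x ahead of the robot, y to its left, z up, the work surface at z = 0. Lengths are in mm, angles in rad, forces in N, time in s.
With the tool pointing down it reaches from about 400 to 875 mm from the base axis. Payload 6.5 kg.
Tool frame: the origin (TCP) lies on the centre line of the jaws, within the pads' length; the fingertips stand 14 mm ahead of it and the grasp point (between the pads) lies 5 mm behind it; z points along the fingers, y is the line along which they close (so a half turn about z gives the same grasp; the last joint's range is limited). The gripper opens to 85 mm and grips with 20 to 120 N. Pads are 22 mm wide; open, the fingers measure 114 mm over their backs; the gripper's body (76 mm by 85 mm) begins 54 mm behind the grasp point. The pads swing forward as they close: fully open they stand 13 mm farther back than shut.
Start: joints at [1.192, 0.536, -0.004, 1.538, 0.003, 1.067, -0.071], TCP at [200.016, -618.453, 206.49] pointing down, gripper open.
Joint ranges: [-2.7, 2.7], [-0.37, 2.16], [-1.27, 1.26], [0.24, 2.4], [-1.31, 4.45], [0.19, 1.91], [-2.76, 2.76]. Speed limits (rad/s): [2.39, 2.39, 3.14, 3.14, 3.14, 3.14, 3.14].

INTERFACE

Orientations are given as a 3x3 rotation matrix whose columns are the frame's x, y, z axes.
In Python, from station import monitor, read_camera, ticket gives the robot as it stands. The module is installed in compiled form; this text tells all that it offers.
- The arm moves only by the tool move_arm, never from a script. Its argument "deltas" is a list of rows, each a list of 3 entries, a list of its own where there are three numbers: the shift along the tool's x, y, z in mm, then the turn about the tool's z in rad, then the opening, from 0 (shut) to 1 (fully open). A call has 1 to 20 rows; each row is the pose to reach, as a shift and turn from the pose commanded when the call began, along the tool's axes at that moment; what a row does not reach only later rows make up. A row lasts 1/12 s, in which the tool goes at most 41.7 mm and 7.16 degrees, less where a joint would pass 70% of its speed; a pose out of reach is approached as far as the arm can. A call with a gripper value outside its range is refused whole. The fingers move at their own pace and stop on an object; "grip_force" is the grip in N (left out, the last holds). Time passes only in rows, so rows that repeat a pose let the fingers close. It gives the time, the measured TCP pose, the force, the opening and the grip force at its end, in the units of the state.
- monitor.sense(): the state, without advancing time (a new reading comes with each control period).
- read_camera(name): name is "side" or "top"; returns a dict with "color" (480x640x3 uint8, red, green, blue), "mtx" (3x3 intrinsics, pixels), "R" (3x3) and "t" (3): a world point X has camera coordinates R X + t. Camera axes: x right, y down, z forward; pixel columns grow to the right and rows downward; lengths in mm; the calibration is good to about 2 mm. A picture is of the moment at which its call begins. There is no depth.
- ticket.close_job(): hands the job in; it is judged then, once.
The state is a dict: "time_s": time; "joint_positions": joint angles; "qd": joint speeds; "tau": joint torques, N m; "position": TCP position; "tool_rot": TCP orientation; "ft_force": force on the tool from outside, world axes, zero at the start; "moment": the same for the moment, N m; "width": opening from 0.0 (shut) to 1.0 (fully open); "finger_force": force on a finger pad.
Only numpy, scipy, OpenCV 4.12 (cv2) and the standard library are available. Lean on these libraries where they do the work, as an engineer would, in place of code of your own. Each camera call takes 0.05 s, during which the arm holds its last target. There are 200 camera calls.

## Working session

There is one attempt and no reset: what is moved stays moved. The work goes in short steps, Python scripts to look and compute and a tool call to move; the robot and the scene stay as the last step left them, time stands still between calls to the robot, and variables do not carry over. Pictures are saved under pics/ and viewed, at most 10 in all, crops included, and the job is handed in when it is done.

Besides the shell and the picture viewer there is one more tool, called as name(argument=value, ...) on one line, values as JSON. move_arm: Moves the arm, as the interface text tells. Its arguments: {"type":"object","properties":{"deltas":{"type":"array","items":{"type":"array"}},"grip_force":{"type":"number"}},"required":["deltas"]}

```bash
mkdir -p pics; python3 - <<'E'
from station import monitor, read_camera
import cv2,numpy as np
np.set_printoptions(precision=3,suppress=True)
for n in("top","side"):
    c=read_camera(n); cv2.imwrite(f"pics/{n}0.png",c["color"][:,:,::-1]); print(n,c["mtx"],c["R"],c["t"], -np.array(c["R"]).T@c["t"])
s=monitor.sense()
for k in s: print(k,np.array(s[k]))
E
```

```text
top [[528.086   0.    328.37 ]
 [  0.    528.086 233.052]
 [  0.      0.      1.   ]] [[ 0.011 -1.    -0.028]
 [-0.999 -0.01  -0.051]
 [ 0.051  0.029 -0.998]] [  44.887  518.097 1252.657] [ 453.537   13.911 1278.162]
side [[452.335   0.    327.144]
 [  0.    452.335 239.44 ]
 [  0.      0.      1.   ]] [[ 0.968 -0.25  -0.008]
 [-0.148 -0.55  -0.822]
 [ 0.201  0.797 -0.57 ]] [-489.194  185.575  832.451] [ 334.039 -683.331  623.057]
time_s 0.1
joint_positions [ 1.192  0.537 -0.004  1.539  0.003  1.067 -0.071]
qd [-0.    -0.001  0.    -0.001  0.    -0.    -0.   ]
tau [  0.002 -58.457   1.052 -25.978   0.013   0.005  -0.   ]
position [ 199.85  -617.878  205.687]
tool_rot [[ 0.951  0.308 -0.001]
 [ 0.308 -0.951  0.001]
 [-0.    -0.002 -1.   ]]
ft_force [-0.42   0.525 -0.48 ]
moment [ 0.027 -0.007 -0.039]
finger_force 0.0
width 1.0001078497927174
```

View pics/top0.png

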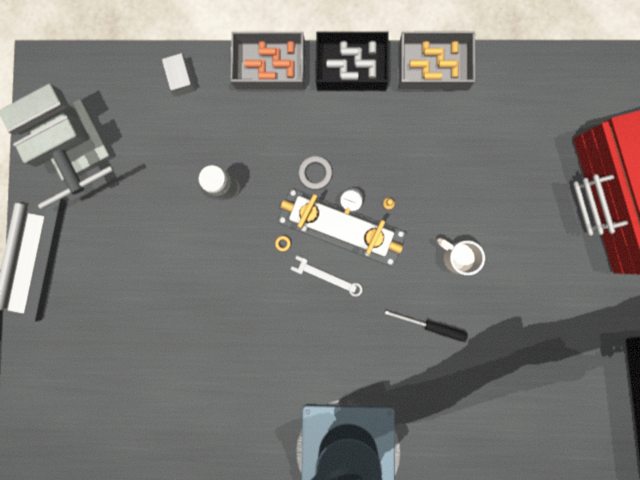

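View pics/side0.png

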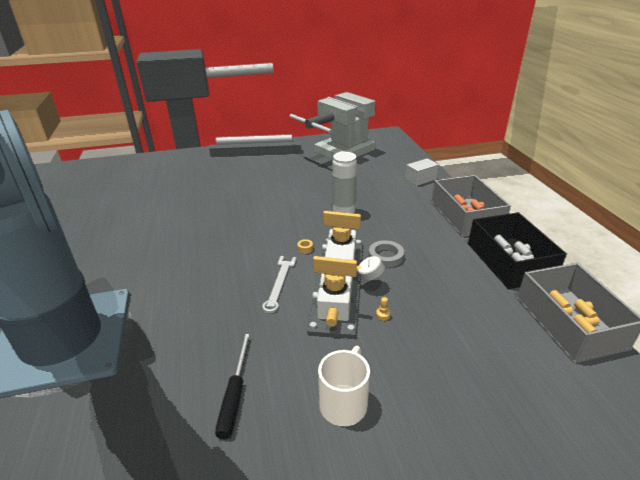

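The top view shows the manifold at about (342,228), with port_1's cap at about (308,211) on the can side and port_2's at about (375,238) on the mug side. The gauge is behind it at (351,200). The side view shows both bars, at (342,220) and (335,267).

```bash
cat > h.py <<'E'
import cv2,numpy as np
from station import monitor, read_camera
np.set_printoptions(precision=3,suppress=True)
def ray(c,uv,z):
    R=np.array(c["R"]);C=-R.T@np.array(c["t"]);d=R.T@np.linalg.inv(c["mtx"])@[uv[0],uv[1],1]
    return C+d*(z-C[2])/d[2]
def proj(c,X):
    p=np.array(c["mtx"])@(np.array(c["R"])@X+np.array(c["t"])); return p[:2]/p[2]
E
python3 - <<'E'
from h import *
t=cv2.imread("pics/top0.png");s=cv2.imread("pics/side0.png")
a=cv2.resize(t[180:275,270:415],None,fx=5,fy=5,interpolation=cv2.INTER_CUBIC)
cv2.imwrite("pics/tc.png",a)
h=cv2.cvtColor(t,cv2.COLOR_BGR2HSV)
for r,c in((198,315),(225,302),(211,308),(224,381),(252,369),(237,375),(206,287),(210,300)): print(r,c,h[r,c])
E
```

```text
198 315 [ 20 143 238]
225 302 [ 18 140 198]
211 308 [ 22 133 250]
224 381 [ 24 130 253]
252 369 [ 22 131 252]
237 375 [ 24 123 253]
206 287 [ 23 129 252]
210 300 [ 17 121 208]
```

View pics/tc.png

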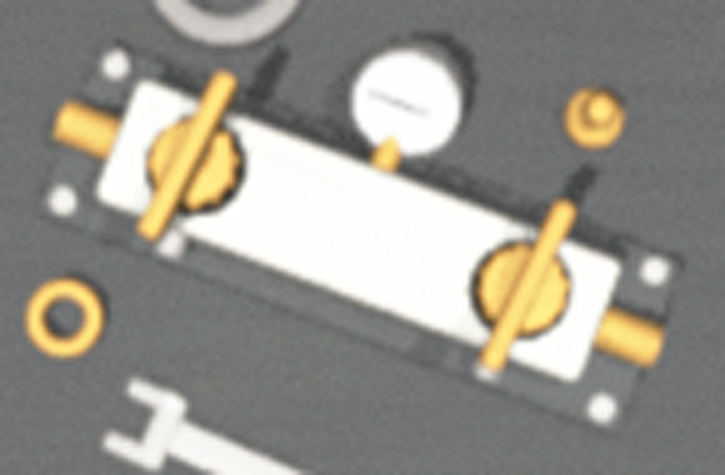

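```bash
python3 - <<'E'
from h import *
c=read_camera("top");s=read_camera("side")
def mask(im):
    h=cv2.cvtColor(im,cv2.COLOR_RGB2HSV); return h,cv2.inRange(h,(14,90,120),(30,255,255))
h,b=mask(c["color"])
w=cv2.inRange(h,(0,0,225),(180,40,255)); w[:, :275]=0;w[:,410:]=0;w[:180]=0;w[265:]=0
w[190:213,335:365]=0
n,l,st,_=cv2.connectedComponentsWithStats(w); i=1+np.argmax(st[1:,4])
# block corners by hull incl. brass inside
P=np.argwhere(l==i)[:,::-1].astype(float)
q=np.array([ray(c,p,62)[:2] for p in P],np.float32); r=cv2.minAreaRect(q); print("block",r, cv2.boxPoints(r))
n,l,st,ce=cv2.connectedComponentsWithStats(b)
for p in((308,211),(375,238)):
    i=l[p[1],p[0]]; P=np.argwhere(l==i)[:,::-1]; q=np.array([ray(c,x,128)[:2] for x in P])
    ctr=np.mean(cv2.boxPoints(cv2.minAreaRect(q.astype(np.float32))),0)
    d=np.linalg.norm(q-ctr,axis=1); f=q[d>25]; vx,vy,x0,y0=cv2.fitLine(f.astype(np.float32),cv2.DIST_HUBER,0,.01,.01).ravel()
    u=np.array([vx,vy]);u*=np.sign(u[0]); t=(q-[x0,y0])@u; m=np.array([x0,y0])+u*(t.max()+t.min())/2
    print("bar top",st[i],m,"ang",np.arctan2(u[1],u[0]),"len",np.ptp(t), "n",len(f))
    for e in(-40,0,40): print("  side px",proj(s,[*(m+u*e),128]))
h,b=mask(s["color"])
cv2.imwrite("pics/sc.png",cv2.resize(s["color"][200:340,290:410,::-1],None,fx=4,fy=4,interpolation=cv2.INTER_CUBIC))
E
```

```text
block ((533.21728515625, 21.6708984375), (146.02532958984375, 57.38154602050781), 69.53472900390625) [[480.809 -36.702]
 [534.569 -56.765]
 [585.625  80.044]
 [531.865 100.107]]
bar top [298 194  20  34 354] [560.646  94.168] ang -0.44734278 len 80.37655147100419 n 76
  side px [322.382 211.562]
  side px [341.089 213.36 ]
  side px [360.056 215.184]
bar top [365 220  20  34 353] [506.096 -55.055] ang -0.43708283 len 79.91380126744178 n 69
  side px [313.03  256.825]
  side px [334.683 259.138]
  side px [356.669 261.485]
```

View pics/sc.png

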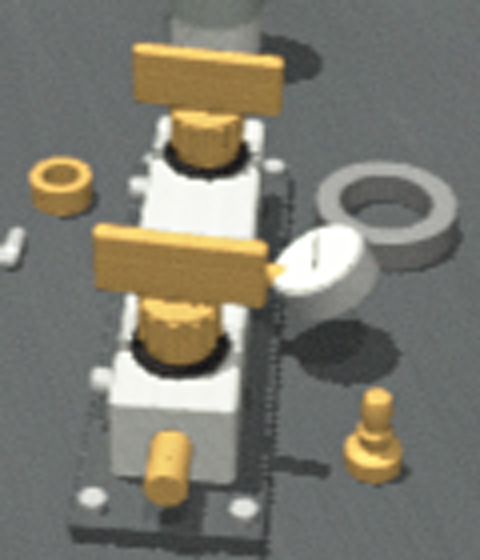

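Top-view positions at z=128:

| | x (mm) | y (mm) | Bar angle (rad) |
|---|---|---|---|
| port_1 | 561 | 94 | −0.447 |
| port_2 | 506 | −55 | −0.437 |

- **Spacing:** 159 mm, against 160 mm expected.
- **Bar lengths:** 80 mm.
- **Side view:** the bar ends reproject to within about 1.5 px.
- **Manifold x axis:** about −0.353 rad, so both bars start roughly −0.09 rad from square.

Next I move above port_1.

move_arm(deltas=[[[562.4,-566.7,0],-2.38,1],[[562.4,-566.7,0],-2.38,1],[[562.4,-566.7,0],-2.38,1],[[562.4,-566.7,0],-2.38,1],[[562.4,-566.7,0],-2.38,1],[[562.4,-566.7,0],-2.38,1],[[562.4,-566.7,0],-2.38,1],[[562.4,-566.7,0],-2.38,1],[[562.4,-566.7,0],-2.38,1],[[562.4,-566.7,0],-2.38,1],[[562.4,-566.7,0],-2.38,1],[[562.4,-566.7,0],-2.38,1],[[562.4,-566.7,0],-2.38,1],[[562.4,-566.7,0],-2.38,1],[[562.4,-566.7,0],-2.38,1],[[562.4,-566.7,0],-2.38,1],[[562.4,-566.7,0],-2.38,1],[[562.4,-566.7,0],-2.38,1],[[562.4,-566.7,0],-2.38,1],[[562.4,-566.7,0],-2.38,1]], grip_force=25)

```text
time_s: 1.87
position: [562.2, 102.2, 207.0]
tool_rot: [[-0.907, 0.422, 0.002], [0.422, 0.907, 0.006], [0.001, 0.006, -1.0]]
ft_force: [-2.1, -0.5, 0.7]
width: 0.997
finger_force: 0.0
```

move_arm(deltas=[[[0,0,0],0,1],[[0,0,0],0,1],[[0,0,0],0,1],[[0,0,0],0,1]])

```text
time_s: 2.2
position: [560.4, 91.5, 206.3]
tool_rot: [[-0.9, 0.437, -0.0], [0.437, 0.9, -0.002], [-0.0, -0.002, -1.0]]
ft_force: [0.0, 0.2, 0.0]
width: 0.998
finger_force: 0.0
```

```bash
python3 - <<'E'
from h import *
s=monitor.sense()
for k in("time_s","joint_positions","position","tool_rot","ft_force","moment"):print(k,np.array(s[k]))
R=np.array(s["tool_rot"]);print("delta tool",R.T@(np.array([560.6,94.2,114])-s["position"]),"yaw",np.arctan2(R[1,0],R[0,0]))
E
```

```text
time_s 2.2
joint_positions [ 0.309  0.502 -0.742  1.728  0.383  1.063  0.557]
position [560.393  91.534 206.322]
tool_rot [[-0.9    0.437 -0.   ]
 [ 0.437  0.9   -0.002]
 [-0.    -0.002 -1.   ]]
ft_force [0.045 0.163 0.009]
moment [-0.032 -0.019  0.019]
delta tool [ 1.004  2.638 92.317] yaw 2.689551653805271
```

move_arm(deltas=[[[0,0,15],0,1],[[0,0,30],0,1],[[0,0,45],0,1],[[0,0,55],0,1],[[0,0,55],0,1],[[0,0,55],0,1],[[0,0,55],0,1]])

```text
time_s: 2.78
position: [561.2, 93.6, 152.3]
tool_rot: [[-0.901, 0.434, 0.001], [0.434, 0.901, 0.0], [-0.001, 0.001, -1.0]]
ft_force: [-0.6, 0.7, 0.1]
width: 1.0
finger_force: 0.0
```

```bash
python3 - <<'E'
from h import *
s=monitor.sense()
for k in("time_s","joint_positions","position","moment"):print(k,np.array(s[k]))
R=np.array(s["tool_rot"]);print("delta tool",R.T@(np.array([560.6,94.2,114])-s["position"]),"yaw",np.arctan2(R[1,0],R[0,0]))
E
```

```text
time_s 2.7833
joint_positions [ 0.279  0.567 -0.709  1.775  0.44   0.963  0.512]
position [561.237  93.623 152.317]
moment [ 0.018 -0.016  0.019]
delta tool [ 0.863  0.221 38.316] yaw 2.6921598779967093
```

move_arm(deltas=[[[0.5,0,12],0,1],[[0.5,0,25],0,1],[[0.5,0,37],0,1],[[0.5,0,37],0,1],[[0.5,0,37],0,1],[[0.5,0,37],0,1]])

```text
time_s: 3.28
position: [560.3, 94.3, 114.4]
tool_rot: [[-0.901, 0.434, -0.0], [0.434, 0.901, 0.0], [0.0, 0.0, -1.0]]
ft_force: [0.1, 0.7, -0.0]
width: 0.999
finger_force: 0.0
```

move_arm(deltas=[[[0,0,0],0,0],[[0,0,0],0,0],[[0,0,0],0,0],[[0,0,0],0,0],[[0,0,0],0,0],[[0,0,0],0,0],[[0,0,0],0,0],[[0,0,0],0,0],[[0,0,0],0,0],[[0,0,0],0,0],[[0,0,0],0,0],[[0,0,0],0,0]], grip_force=25)

```text
time_s: 4.28
position: [560.3, 94.0, 114.5]
tool_rot: [[-0.901, 0.434, -0.0], [0.434, 0.901, -0.0], [0.0, -0.0, -1.0]]
ft_force: [-0.6, 0.1, 1.0]
width: 0.0
finger_force: 0.0
```

```bash
cat > s.py <<'E'
from h import *
s=monitor.sense()
R=np.array(s["tool_rot"]);print("t",s["time_s"],"pos",np.array(s["position"]),"yaw",np.arctan2(R[1,0],R[0,0]),"F",np.array(s["ft_force"]),"M",np.array(s["moment"]),"w",s["width"],"ff",s["finger_force"],"j7",s["joint_positions"][6])
E
python3 s.py
```

```text
t 4.2833 pos [560.267  94.041 114.464] yaw 2.6928384537460537 F [-0.627  0.132  0.968] M [ 0.031  0.013 -0.032] w 0.00023445224735915804 ff 0.0 j7 0.4780410129847125
```

The gripper shut completely without meeting the bar, so I'll take a picture.

```bash
python3 - <<'E'
from h import *
s=read_camera("side");t=read_camera("top")
a=cv2.resize(s["color"][120:300,270:430,::-1],None,fx=2.5,fy=2.5,interpolation=cv2.INTER_CUBIC)
b=cv2.resize(t["color"][140:320,240:400,::-1],None,fx=2.5,fy=2.5,interpolation=cv2.INTER_CUBIC)
cv2.imwrite("pics/g1.png",np.hstack([a,b]))
print(proj(s,[560.3,94,114.5]))
E
```

```text
[340.89  218.889]
```

View pics/g1.png

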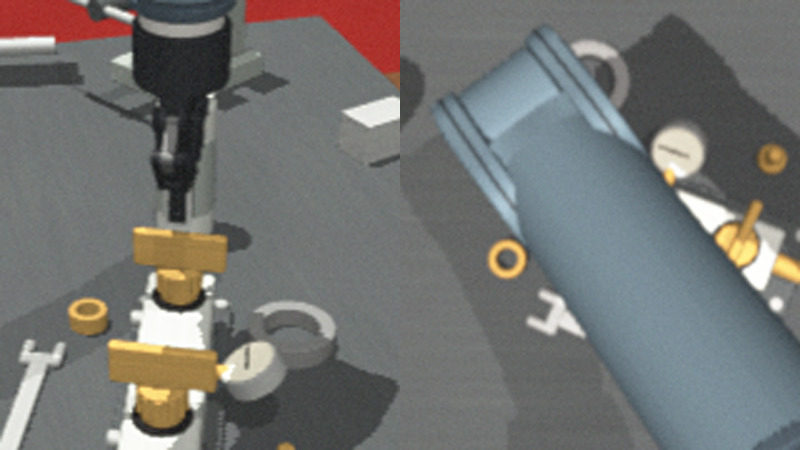

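```bash
python3 - <<'E'
from h import *
s=read_camera("side");print(monitor.sense()["position"])
a=cv2.resize(s["color"][120:230,300:390,::-1],None,fx=5.4,fy=5.4,interpolation=cv2.INTER_CUBIC)
cv2.imwrite("pics/g2.png",a)
for z in(100,128,140,173,200): print(z,proj(s,[560.3,94,z]))
g=s["color"][:,:,:].sum(2)
for r in range(196,222): print(r,g[r,334:352])
E
```

```text
[560.272  94.019 114.48 ]
100 [340.825 224.663]
128 [340.952 213.423]
140 [341.008 208.49 ]
173 [341.165 194.544]
200 [341.299 182.704]
196 [283 332 354 222 106  98  90  90 109  63 123 254 312 297 360 361 352 338]
197 [343 362 381 293 140 100 108 119 110 111 235 380 366 303 357 359 358 347]
198 [344 384 376 300 134 113 101 120 104 122 281 416 370 304 357 361 345 334]
199 [344 361 381 285 115 104 109 115 103 132 281 419 363 294 360 355 348 351]
200 [341 369 359 240 138 109 119 117 111 130 279 408 372 302 354 365 350 340]
201 [348 370 360 232 115 104 114 107  95 131 281 436 390 309 354 358 354 342]
202 [336 366 372 248 129 108 106 108 108 129 294 429 389 299 358 358 350 346]
203 [353 373 376 279 132 116 105 121 109 136 275 422 397 312 357 361 346 333]
204 [365 372 358 240 124 115 105 127 110 128 283 414 380 306 353 355 347 339]
205 [415 393 374 243 109 117 140 142 117 133 279 408 367 309 342 362 355 348]
206 [431 414 374 234 102 108 114 107 132 128 282 426 370 326 366 385 401 412]
207 [442 433 377 236 102  90 107 103  92 121 293 437 417 408 433 448 443 439]
208 [457 439 407 313 191 184
[... 363 characters left out ...]
13 [545 538 546 546 493 335 327 325 330 321 324 347 403 426 407 385 383 387]
214 [395 424 452 467 444 358 359 351 359 357 346 371 418 415 411 402 408 406]
215 [331 333 347 329 350 325 330 344 342 340 344 342 377 418 425 433 437 430]
216 [336 336 332 339 341 329 334 338 344 337 351 349 357 358 362 356 373 382]
217 [328 332 329 326 326 334 330 328 325 340 351 365 358 355 371 368 354 355]
218 [343 339 344 321 327 330 328 333 325 334 350 351 344 355 352 348 349 355]
219 [326 345 346 341 339 336 346 341 341 344 345 348 352 354 348 356 358 360]
220 [337 332 331 339 337 335 341 329 329 343 349 360 361 361 359 354 355 354]
221 [344 334 337 337 335 341 345 338 336 341 341 361 353 353 357 359 354 347]
```

View pics/g2.png

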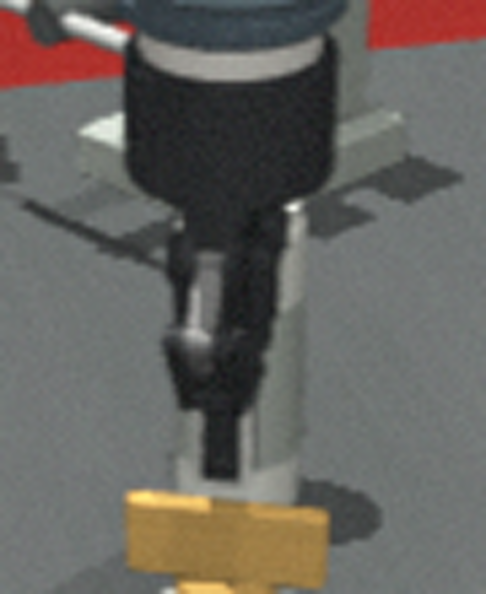

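The fingertips end at (341,208), which along the bar's axis is z≈139. They are about 11 mm above the bar with the jaws shut, so the true tip height is roughly 39 mm above what the reported TCP implies. I'll reopen, lower cautiously and watch the force.

move_arm(deltas=[[[0,0,0],0,1],[[0,0,0],0,1],[[0,0,0],0,1],[[0,0,0],0,1],[[0,0,0],0,1],[[0,0,0],0,1],[[0,0,0],0,1],[[0,0,0],0,1],[[0,0,0],0,1],[[0,0,0],0,1]])

```text
time_s: 5.27
position: [560.3, 94.0, 114.5]
tool_rot: [[-0.901, 0.434, -0.0], [0.434, 0.901, 0.0], [0.0, -0.0, -1.0]]
ft_force: [-0.2, -1.4, -0.4]
width: 1.002
finger_force: 0.0
```

move_arm(deltas=[[[0,0,5],0,1],[[0,0,10],0,1],[[0,0,15],0,1],[[0,0,15],0,1]])

```text
time_s: 5.6
position: [559.3, 93.7, 98.1]
tool_rot: [[-0.901, 0.434, -0.002], [0.434, 0.901, -0.0], [0.002, -0.001, -1.0]]
ft_force: [0.2, -0.9, -1.3]
width: 1.001
finger_force: 0.0
```

```bash
python3 s.py; python3 - <<'E'
from h import *
s=read_camera("side")
cv2.imwrite("pics/g3.png",cv2.resize(s["color"][120:260,280:400,::-1],None,fx=4,fy=4,interpolation=cv2.INTER_CUBIC))
t=np.array([.434,.901,0])
for e in(-42,42):
  for z in (100,112,125,140,152): print(e,z,proj(s,np.array([560.3,94,z])+e*t))
E
```

```text
t 5.6 pos [559.319  93.69   98.055] yaw 2.6928765665445993 F [ 0.222 -0.911 -1.338] M [0.027 0.036 0.018] w 1.0006618323658463 ff 0.0 j7 0.46396696876058613
-42 100 [337.328 235.579]
-42 112 [337.358 230.714]
-42 125 [337.391 225.361]
-42 140 [337.429 219.077]
-42 152 [337.461 213.963]
42 100 [344.084 214.488]
42 112 [344.159 209.809]
42 125 [344.241 204.668]
42 140 [344.337 198.638]
42 152 [344.416 193.737]
```

View pics/g3.png

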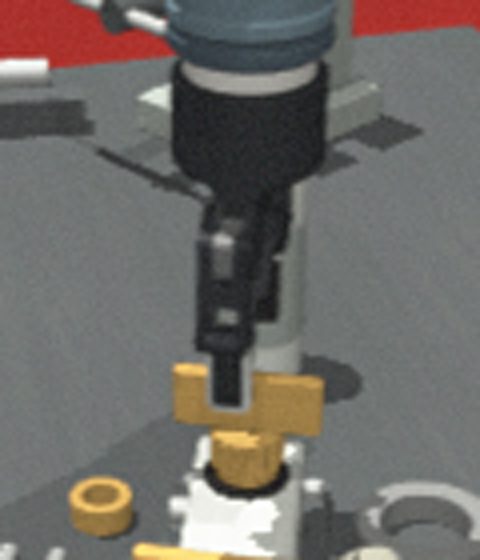

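The front fingertip is at px (337,222), in front of the bar, and the back one at (346,200). With both on the bar's axis, the true height is about 37 mm above the report. I'll go 20 mm lower (shut tips at about 104, hub top at 94) and close.

move_arm(deltas=[[[-1,0,5],0,1],[[-1,0,10],0,1],[[-1,0,15],0,1],[[-1,0,20],0,1],[[-1,0,20],0,1],[[-1,0,20],0,1]])

```text
time_s: 6.15
position: [560.8, 93.6, 79.0]
tool_rot: [[-0.901, 0.434, -0.001], [0.434, 0.901, -0.0], [0.001, -0.0, -1.0]]
ft_force: [-0.2, 0.7, -0.2]
width: 0.999
finger_force: 0.0
```

move_arm(deltas=[[[0,0,0],0,0],[[0,0,0],0,0],[[0,0,0],0,0],[[0,0,0],0,0],[[0,0,0],0,0],[[0,0,0],0,0],[[0,0,0],0,0],[[0,0,0],0,0],[[0,0,0],0,0],[[0,0,0],0,0],[[0,0,0],0,0],[[0,0,0],0,0]], grip_force=25)

```text
time_s: 7.15
position: [562.0, 95.2, 79.9]
tool_rot: [[-0.901, 0.433, 0.002], [0.433, 0.901, 0.002], [-0.001, 0.003, -1.0]]
ft_force: [2.5, 4.5, -1.4]
width: 0.109
finger_force: 30.7
```

```bash
python3 s.py
```

```text
t 7.15 pos [562.014  95.163  79.885] yaw 2.693609951563092 F [ 2.479  4.481 -1.413] M [ 1.002 -0.605 -0.051] w 0.10932980877253433 ff 30.700994431972504 j7 0.44727311984108986
```

The bar is gripped (width 0.109, about 9–10 mm). There is a 5 N side load along tool +y, so I'll relieve it and then start turning gently.

move_arm(deltas=[[[0,1,0],0,0],[[0,2,0],0,0],[[0,2,0],0,0]])

```text
time_s: 7.4
position: [562.1, 95.4, 79.8]
tool_rot: [[-0.901, 0.434, 0.0], [0.434, 0.901, -0.0], [-0.0, -0.0, -1.0]]
ft_force: [0.3, 1.8, 4.1]
width: 0.111
finger_force: 31.4
```

```bash
python3 s.py
```

```text
t 7.4 pos [562.122  95.366  79.796] yaw 2.6928363844977308 F [0.341 1.785 4.071] M [ 0.203  0.053 -0.006] w 0.1111608012868192 ff 31.42401695251465 j7 0.44488310369183526
```

move_arm(deltas=[[[0,0,0],0.03,0],[[0,0,0],0.06,0],[[0,0,0],0.06,0],[[0,0,0],0.06,0]])

```text
time_s: 7.73
position: [562.1, 95.3, 79.8]
tool_rot: [[-0.874, 0.486, 0.0], [0.486, 0.874, -0.0], [-0.0, -0.0, -1.0]]
ft_force: [0.1, 1.5, 5.1]
width: 0.11
finger_force: 31.7
```

```bash
python3 s.py
```

```text
t 7.7333 pos [562.11   95.326  79.793] yaw 2.6338512267626872 F [0.141 1.472 5.119] M [0.193 0.134 0.075] w 0.11008340444018992 ff 31.699731945991516 j7 0.39465284502170467
```

move_arm(deltas=[[[0,0,0],0.03,0],[[0,0,0],0.06,0],[[0,0,0],0.06,0],[[0,0,0],0.06,0]])

```text
time_s: 8.07
position: [562.1, 95.3, 79.8]
tool_rot: [[-0.843, 0.538, 0.0], [0.538, 0.843, -0.0], [-0.0, -0.0, -1.0]]
ft_force: [-0.9, 1.8, 5.4]
width: 0.107
finger_force: 31.7
```

```bash
python3 s.py
```

```text
t 8.0667 pos [562.103  95.295  79.788] yaw 2.573722499875255 F [-0.873  1.807  5.418] M [0.217 0.202 0.096] w 0.10701843968641124 ff 31.729685068130493 j7 0.3435044510687504
```

Clockwise so far shows only the rubbing torque (about 0.1 N m), so I'll continue.

move_arm(deltas=[[[0,0,0],0.03,0],[[0,0,0],0.06,0],[[0,0,0],0.06,0]])

```text
time_s: 8.32
position: [562.1, 95.3, 79.8]
tool_rot: [[-0.808, 0.589, 0.0], [0.589, 0.808, -0.0], [-0.0, -0.0, -1.0]]
ft_force: [-0.4, 0.7, 5.7]
width: 0.109
finger_force: 31.7
```

```bash
python3 s.py
```

```text
t 8.3167 pos [562.077  95.277  79.778] yaw 2.5123181002096717 F [-0.438  0.698  5.745] M [0.215 0.201 0.124] w 0.10878878912300571 ff 31.717413067817688 j7 0.2912713878931294
```

move_arm(deltas=[[[0,0,0],0.03,0],[[0,0,0],0.06,0],[[0,0,0],0.06,0]])

```text
time_s: 8.57
position: [562.0, 95.3, 79.8]
tool_rot: [[-0.772, 0.636, -0.0], [0.636, 0.772, -0.0], [-0.0, -0.0, -1.0]]
ft_force: [-0.3, 1.7, 5.3]
width: 0.106
finger_force: 31.7
```

```bash
python3 s.py
```

```text
t 8.5667 pos [562.004  95.319  79.767] yaw 2.4523444130347327 F [-0.337  1.676  5.328] M [0.265 0.219 0.079] w 0.10607756781491576 ff 31.728090047836304 j7 0.2402476163694766
```

move_arm(deltas=[[[0,0,0],0.03,0],[[0,0,0],0.06,0],[[0,0,0],0.06,0]])

```text
time_s: 8.82
position: [562.0, 95.3, 79.8]
tool_rot: [[-0.732, 0.681, -0.0], [0.681, 0.732, -0.001], [-0.0, -0.0, -1.0]]
ft_force: [-1.0, 1.0, 5.4]
width: 0.112
finger_force: 31.8
```

```bash
python3 s.py
```

```text
t 8.8167 pos [561.996  95.287  79.78 ] yaw 2.3926525948260244 F [-1.029  1.045  5.356] M [0.248 0.228 0.152] w 0.11240938877038475 ff 31.78850769996643 j7 0.18945047972990087
```

move_arm(deltas=[[[0,0,0],0.025,0],[[0,0,0],0.05,0],[[0,0,0],0.05,0]])

```text
time_s: 9.07
position: [561.9, 95.4, 79.8]
tool_rot: [[-0.698, 0.716, -0.0], [0.716, 0.698, -0.001], [-0.0, -0.0, -1.0]]
ft_force: [-0.4, 1.6, 6.1]
width: 0.109
finger_force: 32.5
```

```bash
python3 s.py;python3 s.py
```

```text
t 9.0667 pos [561.938  95.363  79.758] yaw 2.343655296483611 F [-0.375  1.568  6.058] M [0.258 0.283 0.424] w 0.10921105019701613 ff 32.51091241836548 j7 0.14762219433519594
t 9.0667 pos [561.938  95.363  79.758] yaw 2.343655296483611 F [-0.375  1.568  6.058] M [0.258 0.283 0.424] w 0.10921105019701613 ff 32.51091241836548 j7 0.14762219433519594
```

It came up firm (0.42 N m) at about 0.35 rad clockwise, so clockwise tightens and port 1 is right-hand. I'll loosen it counter-clockwise (negative turn).

move_arm(deltas=[[[0,0,0],-0.05,0],[[0,0,0],-0.1,0],[[0,0,0],-0.2,0],[[0,0,0],-0.3,0],[[0,0,0],-0.4,0],[[0,0,0],-0.5,0],[[0,0,0],-0.6,0],[[0,0,0],-0.6,0]])

```text
time_s: 9.73
position: [562.2, 95.5, 79.8]
tool_rot: [[-0.981, 0.192, 0.0], [0.192, 0.981, 0.001], [-0.0, 0.001, -1.0]]
ft_force: [0.2, 1.0, 5.1]
width: 0.114
finger_force: 31.8
```

```bash
python3 s.py
```

```text
t 9.7333 pos [562.246  95.489  79.768] yaw 2.9481871191968896 F [0.171 0.977 5.075] M [ 0.156  0.007 -0.091] w 0.11389277757119362 ff 31.780570149421692 j7 0.6635041986709901
```

move_arm(deltas=[[[0,0,0],-0.1,0],[[0,0,0],-0.2,0],[[0,0,0],-0.3,0],[[0,0,0],-0.4,0],[[0,0,0],-0.5,0],[[0,0,0],-0.6,0],[[0,0,0],-0.6,0]])

```text
time_s: 10.32
position: [562.4, 95.8, 79.8]
tool_rot: [[-0.918, -0.396, 0.001], [-0.396, 0.918, 0.001], [-0.001, 0.001, -1.0]]
ft_force: [-0.3, 1.6, 5.4]
width: 0.108
finger_force: 31.7
```

```bash
python3 s.py
```

```text
t 10.3167 pos [562.367  95.776  79.788] yaw -2.73497291177587 F [-0.271  1.611  5.431] M [ 0.376 -0.084 -0.047] w 0.10831515499470751 ff 31.745064854621887 j7 1.1809396450436203
```

move_arm(deltas=[[[0,0,0],-0.1,0],[[0,0,0],-0.2,0],[[0,0,0],-0.3,0],[[0,0,0],-0.4,0],[[0,0,0],-0.5,0],[[0,0,0],-0.6,0],[[0,0,0],-0.7,0],[[0,0,0],-0.8,0],[[0,0,0],-0.87,0],[[0,0,0],-0.87,0],[[0,0,0],-0.87,0]])

```text
time_s: 11.23
position: [562.2, 96.2, 79.8]
tool_rot: [[-0.294, -0.956, 0.0], [-0.956, 0.294, 0.002], [-0.002, 0.0, -1.0]]
ft_force: [-0.9, 2.5, 5.9]
width: 0.112
finger_force: 31.7
```

```bash
python3 s.py
```

```text
t 11.2333 pos [562.217  96.208  79.799] yaw -1.8696870173340934 F [-0.893  2.467  5.898] M [ 0.634  0.002 -0.099] w 0.1117987575400846 ff 31.66194498538971 j7 1.9416640803685146
```

Port 1's bar is now about 1.62 rad counter-clockwise from square. I'll release, lift and cross to port 2.

move_arm(deltas=[[[0,0,0],0,1],[[0,0,0],0,1],[[0,0,0],0,1],[[0,0,0],0,1],[[0,0,0],0,1],[[0,0,0],0,1],[[0,0,0],0,1],[[0,0,0],0,1],[[0,0,-15],0,1],[[0,0,-30],0,1],[[0,0,-45],0,1],[[0,0,-60],0,1],[[0,0,-75],0,1],[[0,0,-75],0,1],[[0,0,-75],0,1]])

```text
time_s: 12.48
position: [562.8, 95.5, 155.9]
tool_rot: [[-0.295, -0.955, 0.002], [-0.955, 0.295, 0.0], [-0.001, -0.002, -1.0]]
ft_force: [0.1, -0.1, -0.0]
width: 1.002
finger_force: 0.0
```

move_arm(deltas=[[[40,2,0],0.1,1],[[80,4,0],0.2,1],[[120,6,0],0.3,1],[[160,8,0],0.4,1],[[160,8,0],0.5,1],[[160,8,0],0.6,1],[[160,8,0],0.7,1],[[160,8,0],0.8,1],[[160,8,0],0.9,1],[[160,8,0],1.0,1],[[160,8,0],1.1,1],[[160,8,0],1.2,1],[[160,8,0],1.3,1],[[160,8,0],1.4,1],[[160,8,0],1.5,1],[[160,8,0],1.6,1],[[160,8,0],1.71,1],[[160,8,0],1.71,1],[[160,8,0],1.71,1],[[160,8,0],1.71,1]])

```text
time_s: 14.15
position: [506.9, -55.1, 154.2]
tool_rot: [[-0.907, 0.422, -0.001], [0.422, 0.907, -0.0], [0.001, -0.0, -1.0]]
ft_force: [0.6, 0.3, 0.2]
width: 0.999
finger_force: 0.0
```

```bash
python3 s.py; python3 - <<'E'
from h import *
s=monitor.sense();R=np.array(s["tool_rot"]);print("delta",R.T@(np.array([507.5,-54,80])-s["position"]))
c=read_camera("top");i=read_camera("side")
a=cv2.resize(c["color"][170:290,250:410,::-1],None,fx=2.5,fy=2.5,interpolation=cv2.INTER_CUBIC)
b=cv2.resize(i["color"][180:300,270:430,::-1],None,fx=2.5,fy=2.5,interpolation=cv2.INTER_CUBIC)
cv2.imwrite("pics/p2.png",np.hstack([a,b]))
E
```

```text
t 14.15 pos [506.885 -55.098 154.2  ] yaw 2.7060289686071193 F [0.613 0.306 0.222] M [-0.014 -0.034 -0.02 ] w 0.9985710757897193 ff 0.0 j7 0.7813152304525908
delta [-0.139  1.277 74.2  ]
```

View pics/p2.png

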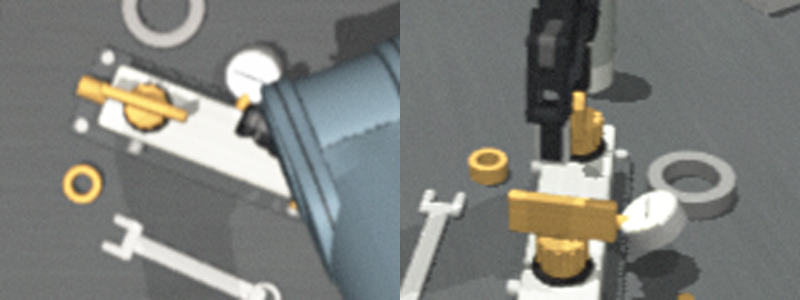

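Port 1's bar now lies along the manifold, in the top view from (90,88) to (185,118), and the bystanders haven't moved. I'll lower onto port 2's bar and grip it.

move_arm(deltas=[[[0,1,15],0,1],[[0,1,30],0,1],[[0,1,45],0,1],[[0,1,60],0,1],[[0,1,70],0,1],[[0,1,74],0,1],[[0,1,74],0,1],[[0,1,74],0,1]])

```text
time_s: 14.92
position: [507.9, -54.1, 80.8]
tool_rot: [[-0.905, 0.424, 0.0], [0.424, 0.905, 0.0], [-0.0, 0.0, -1.0]]
ft_force: [0.2, 0.7, 0.9]
width: 1.001
finger_force: 0.0
```

move_arm(deltas=[[[0,0,0],0,0],[[0,0,0],0,0],[[0,0,0],0,0],[[0,0,0],0,0],[[0,0,0],0,0],[[0,0,0],0,0],[[0,0,0],0,0],[[0,0,0],0,0],[[0,0,0],0,0],[[0,0,0],0,0],[[0,0,0],0,0]], grip_force=25)

```text
time_s: 15.83
position: [507.6, -54.6, 80.7]
tool_rot: [[-0.905, 0.425, -0.0], [0.425, 0.905, -0.001], [-0.0, -0.001, -1.0]]
ft_force: [-2.0, -1.9, 5.7]
width: 0.109
finger_force: 30.9
```

```bash
python3 s.py
```

```text
t 15.8333 pos [507.554 -54.598  80.66 ] yaw 2.7025882963159855 F [-1.982 -1.874  5.704] M [-0.468  0.438  0.059] w 0.10851271510396678 ff 30.862622559070587 j7 0.6850732118973796
```

Port 2's bar is gripped. Clockwise should loosen this one, but I'll still check it gently past the angle where it could come up firm.

move_arm(deltas=[[[0,0,0],0.05,0],[[0,0,0],0.1,0],[[0,0,0],0.15,0],[[0,0,0],0.15,0]])

```text
time_s: 16.17
position: [507.4, -54.9, 80.7]
tool_rot: [[-0.83, 0.558, -0.0], [0.558, 0.83, -0.001], [-0.0, -0.001, -1.0]]
ft_force: [-1.8, -2.6, 5.8]
width: 0.11
finger_force: 30.9
```

```bash
python3 s.py
```

```text
t 16.1667 pos [507.433 -54.855  80.657] yaw 2.5501836007591963 F [-1.752 -2.621  5.787] M [-0.5    0.467  0.121] w 0.10997333292112119 ff 30.91301590204239 j7 0.5562800876983367
```

move_arm(deltas=[[[0,0,0],0.03,0],[[0,0,0],0.06,0],[[0,0,0],0.06,0]])

```text
time_s: 16.42
position: [507.4, -54.9, 80.6]
tool_rot: [[-0.796, 0.605, -0.0], [0.605, 0.796, -0.001], [-0.0, -0.001, -1.0]]
ft_force: [-2.6, -2.2, 5.4]
width: 0.113
finger_force: 31.0
```

```bash
python3 s.py
```

```text
t 16.4167 pos [507.369 -54.903  80.644] yaw 2.491239738473527 F [-2.637 -2.2    5.422] M [-0.578  0.541  0.08 ] w 0.11259250463742847 ff 30.966838002204895 j7 0.5065575196190869
```

move_arm(deltas=[[[0,0,0],0.03,0],[[0,0,0],0.06,0],[[0,0,0],0.06,0]])

```text
time_s: 16.67
position: [507.3, -55.0, 80.6]
tool_rot: [[-0.758, 0.652, -0.001], [0.652, 0.758, -0.001], [-0.0, -0.001, -1.0]]
ft_force: [-3.0, -2.1, 5.7]
width: 0.112
finger_force: 31.0
```

```bash
python3 s.py
```

```text
t 16.6667 pos [507.32  -54.983  80.634] yaw 2.431214395269728 F [-2.991 -2.122  5.668] M [-0.642  0.552  0.125] w 0.11210135134058821 ff 30.99977195262909 j7 0.4559843241746792
```

move_arm(deltas=[[[0,0,0],0.02,0],[[0,0,0],0.04,0],[[0,0,0],0.04,0]])

```text
time_s: 16.92
position: [507.3, -55.0, 80.6]
tool_rot: [[-0.732, 0.682, -0.001], [0.682, 0.732, -0.001], [-0.0, -0.001, -1.0]]
ft_force: [-3.4, -2.6, 5.1]
width: 0.107
finger_force: 31.0
```

```bash
python3 s.py
```

```text
t 16.9167 pos [507.296 -55.016  80.638] yaw 2.391734526820298 F [-3.407 -2.564  5.076] M [-0.639  0.578  0.176] w 0.10679397655908393 ff 30.99652200937271 j7 0.42271622205146736
```

move_arm(deltas=[[[0,0,0],0.02,0],[[0,0,0],0.04,0],[[0,0,0],0.04,0]])

```text
time_s: 17.17
position: [507.3, -55.1, 80.7]
tool_rot: [[-0.704, 0.71, -0.001], [0.71, 0.704, -0.001], [-0.001, -0.002, -1.0]]
ft_force: [-2.4, -3.9, 6.0]
width: 0.109
finger_force: 31.0
```

```bash
python3 s.py
```

```text
t 17.1667 pos [507.278 -55.072  80.655] yaw 2.3516830326909495 F [-2.396 -3.876  6.002] M [-0.691  0.634  0.157] w 0.10949549976780563 ff 31.01683348417282 j7 0.38900696780073957
```

move_arm(deltas=[[[0,-0.5,0],0.03,0],[[0,-1,0],0.06,0],[[0,-1,0],0.06,0]])

```text
time_s: 17.42
position: [507.1, -55.2, 80.7]
tool_rot: [[-0.66, 0.751, 0.0], [0.751, 0.66, -0.001], [-0.001, -0.0, -1.0]]
ft_force: [0.1, -2.3, 4.8]
width: 0.112
finger_force: 30.8
```

```bash
python3 s.py
```

```text
t 17.4167 pos [507.086 -55.206  80.662] yaw 2.29156893356591 F [ 0.083 -2.307  4.818] M [-0.378  0.233  0.112] w 0.1123962101305085 ff 30.77771544456482 j7 0.3394982299586889
```

It is still free (0.11 N m) beyond the seat angle. One more check step, then the rest.

move_arm(deltas=[[[0,0,0],0.04,0],[[0,0,0],0.07,0],[[0,0,0],0.07,0]])

```text
time_s: 17.67
position: [507.0, -55.3, 80.6]
tool_rot: [[-0.606, 0.795, 0.0], [0.795, 0.606, -0.001], [-0.001, -0.0, -1.0]]
ft_force: [-1.1, -2.0, 5.4]
width: 0.107
finger_force: 30.9
```

```bash
python3 s.py
```

```text
t 17.6667 pos [507.014 -55.255  80.64 ] yaw 2.222039557479282 F [-1.135 -1.993  5.433] M [-0.532  0.344  0.073] w 0.10715780231290345 ff 30.883859395980835 j7 0.2809220185402069
```

move_arm(deltas=[[[0,0,0],0.04,0],[[0,0,0],0.08,0],[[0,0,0],0.08,0]])

```text
time_s: 17.92
position: [506.9, -55.3, 80.6]
tool_rot: [[-0.54, 0.842, -0.0], [0.842, 0.54, -0.001], [-0.001, -0.0, -1.0]]
ft_force: [-0.7, -2.6, 5.9]
width: 0.11
finger_force: 30.9
```

```bash
python3 s.py
```

```text
t 17.9167 pos [506.907 -55.33   80.633] yaw 2.1415060100265286 F [-0.741 -2.569  5.945] M [-0.499  0.418  0.107] w 0.10987307742234033 ff 30.932989418506622 j7 0.21325687299193175
```

move_arm(deltas=[[[0,0,0],0.1,0],[[0,0,0],0.2,0],[[0,0,0],0.3,0],[[0,0,0],0.4,0],[[0,0,0],0.5,0],[[0,0,0],0.6,0],[[0,0,0],0.7,0],[[0,0,0],0.8,0],[[0,0,0],0.9,0],[[0,0,0],0.98,0],[[0,0,0],0.98,0],[[0,0,0],0.98,0]])

```text
time_s: 18.92
position: [505.4, -55.6, 80.6]
tool_rot: [[0.397, 0.918, -0.003], [0.918, -0.397, -0.001], [-0.002, -0.002, -1.0]]
ft_force: [-6.6, -3.0, 11.2]
width: 0.108
finger_force: 31.7
```

```bash
python3 s.py
```

```text
t 18.9167 pos [505.382 -55.576  80.583] yaw 1.1630593778965026 F [-6.562 -3.035 11.165] M [-0.628  1.338  0.073] w 0.10847811650630308 ff 31.664332151412964 j7 -0.6060384901859542
```

move_arm(deltas=[[[0,0,0],0,1],[[0,0,0],0,1],[[0,0,0],0,1],[[0,0,0],0,1],[[0,0,0],0,1],[[0,0,0],0,1],[[0,0,0],0,1],[[0,0,0],0,1],[[0,0,-15],0,1],[[0,0,-30],0,1],[[0,0,-45],0,1],[[0,0,-65],0,1],[[0,0,-90],0,1],[[0,0,-120],0,1],[[0,0,-120],0,1],[[0,0,-120],0,1],[[0,0,-120],0,1],[[0,0,-120],0,1]])

```text
time_s: 20.42
position: [505.9, -54.9, 199.3]
tool_rot: [[0.397, 0.918, -0.002], [0.918, -0.397, 0.0], [-0.001, -0.002, -1.0]]
ft_force: [-0.9, -0.2, -1.0]
width: 1.002
finger_force: 0.0
```

```bash
python3 s.py; python3 - <<'E'
from h import *
i=read_camera("side")
cv2.imwrite("pics/end.png",cv2.resize(i["color"][130:450,200:440,::-1],None,fx=1.8,fy=1.8,interpolation=cv2.INTER_CUBIC))
E
```

```text
t 20.4167 pos [505.925 -54.924 199.315] yaw 1.1628937693397094 F [-0.866 -0.212 -1.032] M [ 0.005 -0.039  0.001] w 1.0016839208121275 ff 0.0 j7 -0.5231947808440658
```

View pics/end.png

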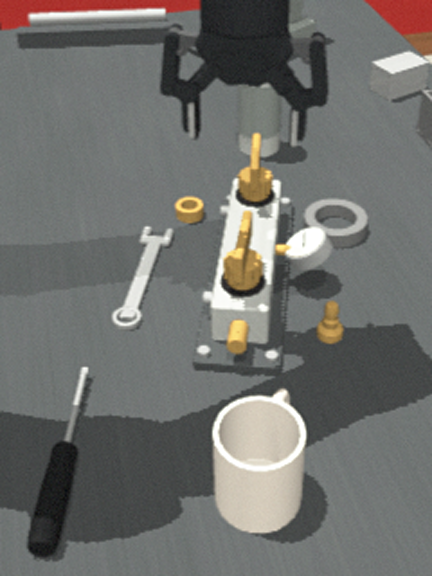

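Both bars now lie along the manifold, at crop positions (256,165) and (245,250). The gripper is clear above them, and the bystanders are in place. Handing in.

```bash
python3 -c "
from station import ticket
print(ticket.close_job())"
```

```text
the job is handed in; nothing more can be done
None
```

Both caps are backed off past a quarter turn: port 1 (right-hand) is about 1.62 rad counter-clockwise from square, and port 2 (left-hand) about 1.63 rad clockwise. The torque never read above about 0.42 N m, nothing else in view moved, and the job is handed in without a verdict shown.

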